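# Take the used bayonet filter out of the fume extractor

### The arm

A 6-joint arm with a two-finger parallel gripper is mounted at the origin on the work surface. World frame = base frame: x ahead of the robot, y to its left, z up, the work surface at z = 0. Lengths are in m, angles in rad, forces in N, time in s.
With the tool pointing down it reaches from about 0.3 to 0.85 m from the base axis. Payload 5.4 kg.
Tool frame: the origin (TCP) lies at the very end of the fingers, on their centre line; the grasp point (between the pads) lies 19 mm behind it; z points along the fingers, x is the direction in which the jaws open and shut, and the axes are right-handed (so a half turn about z gives the same grasp; the last joint's range is limited). The gripper opens to 85 mm and grips with 20 to 120 N. Pads are 22 mm wide; open, the fingers measure 114 mm over their backs; the gripper's body (76 mm by 85 mm) begins 54 mm behind the grasp point. The pads swing forward as they close: fully open they stand 13 mm farther back than shut.
Start: joints at [0.923, 0.158, 1.597, -0, 1.386, -0.21], TCP at [0.244, 0.521, 0.231] pointing down, gripper open.
Joint ranges: [-2.91, 2.91], [-0.94, 2.29], [0.18, 2.7], [-1.29, 4.43], [0.17, 2.64], [-3, 3]. Speed limits (rad/s): [2.57, 2.57, 3.14, 3.14, 3.14, 3.14].

### API

Orientations are given as [roll, pitch, yaw] about the fixed x, y, z axes, in that order (R = Rz(yaw) Ry(pitch) Rx(roll)).
In Python, from cell import * gives the robot as it stands. Calls block until the motion is done:
- reach(position, orientation): joint-space move of the TCP to a pose.
- line_to(position, attitude=None, max_speed=0.15, force_limit=None): straight line of the TCP; attitude=None keeps the orientation; max_speed is the mean speed in m/s. With force_limit (N) it stops when the force on the tool has changed by that much, and returns True; else False.
- set_joints(angles): joint-space move.
- grip(opening): finger opening in m; the grip force is fixed at half the most; returns when the fingers have stopped.
- sleep(seconds).
- inverse_kinematics(position, orientation): joint angles nearest the present ones, or None.
- state(): the state.
- get_image(name): name is "scene" or "top"; returns the picture (384x512x3 uint8, red, green, blue); there is no depth.
- camera_model(name): a dict with "fx", "fy", "cx", "cy" (pixels), "dist" ([k1, k2, p1, p2, k3] as OpenCV has them; the pictures are not rectified), "R" (3x3) and "t" (3): a world point X has camera coordinates R X + t. Camera axes: x right, y down, z forward; pixel columns grow to the right and rows downward; lengths in m; the calibration is good to about 2 mm. A picture is of the moment at which its call begins. camera_model takes no time and is no camera call.
A pose or a line that the arm cannot do raises MotionError and nothing moves.
- hand_in(): hands the job in, once; it reports no verdict.
Trained networks look in the newest picture that a camera, given by its name, has taken for a name from the list of things; names that differ only in an ending like _2 or _b are one class to them, and where a whole thing is asked for, a point or a joint stands for the part that bears it (a point fixed in the world has none). Each returns a list of dicts, best first, with "score" (0 to 1); they miss things now and then, are a little off and sometimes report something else, mostly with a low value. They report only what shows in the picture. A call takes as long as a camera call. They do not tell look-alikes from the thing itself.
- trace(name, camera): "pixels" (384x512 bool, what is visible of it) and "uv" ([column, row] in pixels, amid what is visible of it).
The state is a dict: "clock": time; "joints": joint angles; "joint_velocities": joint speeds; "tau": joint torques, N m; "eef_pos": TCP position; "ee_rot": TCP orientation; "force": force on the tool from outside, world axes, zero at the start; "moment": the same for the moment, N m; "opening": finger opening in m.
Only numpy, scipy, OpenCV 4.12 (cv2) and the standard library are available. Lean on these libraries where they do the work, as an engineer would, in place of code of your own. Each camera call takes 0.05 s, during which the arm holds its last target.

### The job

Change-over at the painting class: turn the red used filter of the fume extractor anticlockwise until it unlocks, lift it out and set it down gently (do not drop it) in the blue bin. Then shut the bin's lid fully, without slamming it, and leave the other things on the table where they are.

Things in the scene. Friction and masses are not known exactly. Their poses are not given: they have to be found in the camera images.
- extractor: Fixed benchtop fume extractor, grey and white, 220 x 190 x 160 mm, with a face sloping up away from its front at 31.5 degrees (0.55 rad) to the level. Origin: centre of the filter port on that face, 123 mm above the table; z points straight out of the face (port axis), x up the slope, y across.
- collar_top (a point): Centre of the rim of the black bayonet collar round the port, 20 mm out from the face (extractor +z); outside diameter 94 mm. Its inward lip holds the filter's two lugs. The lip has two slots, on the extractor's +x and -x sides, marked by green dashes on the rim; only there can the lugs come out.
- filter: Used bayonet filter, red, about 0.13 kg, seated in the port. Origin: centre of its underside (0.5 mm off the face when seated); z: its axis, outwards; x: along its fin and two lugs. Black spigot 44 mm diameter; lugs reach 30 mm from the axis; red flange 70 mm diameter, 19.5 to 26 mm above the origin, white dashes on its x axis; on it a fin 46 (x) x 14 (y) mm, top at 56 mm.
- filter_lock (a point): On the filter's axis, on top of the flange (26 mm above its origin). Locked at the start: filter x is 0.7 to 1.2 rad clockwise (looking at the face) of extractor x. It turns anticlockwise against light friction to a stop 4 degrees past the release place (x axes in line, fin straight up the slope, white at green). Within 7 degrees of it, it lifts straight out; clear after 25 mm. 2 mm side play.
- filter_grip (a point): Point on the filter's axis, in the fin, to put between the finger pads: 48 mm above the filter's origin, 22 mm above the flange, 8 mm below the fin's top.
- bin: Blue open-topped waste bin, fixed: 170 (x) x 200 (y) x 90 mm high, walls 4 mm, floor 4 mm thick, empty. Origin: centre of its underside, on the table; x points to its hinge side.
- lid (a joint): Hinge of the bin's blue lid (170 x 200 x 8 mm), on the bin's far (+x) top edge: 0 = shut, flat on the rim; positive = open, 1.57 = upright; range 0 to 1.9. It starts standing open at 1.4 to 1.6 rad. The hinge is stiff: the lid stays where it is left and needs about 0.1 to 0.4 N m to move.
- lid_hinge (a point): Middle of the lid's hinge line, on the bin's x axis, 85 mm from the bin's centre and 90.5 mm above the table; the hinge line runs along the bin's y. The underside of the shut lid lies on this level, its outer face 8 mm higher.
- lid_handle (a point): End of the black knob on the lid's outer face: 140 mm from the hinge line (30 mm from the free edge), midway across, 35 mm out from the outer face; knob about 30 mm across.
- paint_a: Bystander: small paint bottle, blue with a white cap, 34 mm diameter, 85 mm high, standing; origin: centre of its underside.
- paint_b: Bystander: small paint bottle, amber with a white cap, 34 mm diameter, 85 mm high, standing; origin: centre of its underside.
- paint_c: Bystander: small paint bottle, green with a white cap, 34 mm diameter, 85 mm high, standing; origin: centre of its underside.
- paint_d: Bystander: small paint bottle, yellow with a white cap, 34 mm diameter, 85 mm high, standing; origin: centre of its underside.
- paint_e: Bystander: small paint bottle, red with a white cap, 34 mm diameter, 85 mm high, standing; origin: centre of its underside.
- pencil_case: Bystander: red pencil case, 70 x 200 x 40 mm, lying on the table beyond the other things; origin: centre of its underside.
Things that resemble listed ones, but are neither listed nor needed, are in the scene too. Several things have the shape of the filter; the one meant has the colours described above.

How it is judged:
On the way, in this order (a step that is already met when the one before it is completed fails the run):
1. the filter is turned to its release position while still seated in the port (angle between the x axis of filter and the x axis of extractor, either way round below 0.19 rad and distance between filter and extractor below 0.015 m), for 0.05 s.
2. the filter is lifted out of the port, its underside clear of the collar (distance between filter and extractor above 0.045 m), for 0.05 s.
3. the filter lies in the bin, let go and at rest (x of filter in the frame of bin between -0.081 and 0.081 m and y of filter in the frame of bin between -0.096 and 0.096 m and z of filter in the frame of bin between 0 and 0.075 m and contact force between the fingers and filter below 0.2 N and linear speed of filter below 0.05 m/s), for 0.2 s.
At the end, for the whole second after the job is handed in: The filter lies at rest inside the bin (its origin within 81 mm of the bin's centre along x and 96 mm along y, less than 75 mm above the table) and the lid is shut to within 0.05 rad and at rest (x of filter in the frame of bin between -0.081 and 0.081 m and y of filter in the frame of bin between -0.096 and 0.096 m and z of filter in the frame of bin between 0 and 0.075 m and linear speed of filter below 0.05 m/s and value of joint lid below 0.05 rad and not (velocity of joint lid above 0.1 rad/s)); the robot touches nothing.
It fails at once if a bystander (paint bottle or pencil case) is moved by more than 30 mm (distance of any of paint_a, paint_b, paint_c, paint_d, paint_e, pencil_case from where it was at the start of the episode above 0.03 m).
It fails at once if the filter is dropped: it moves faster than 0.8 m/s while not held (linear speed of filter above 0.8 m/s and contact force between the fingers and filter below 0.1 N).
It fails at once if the lid is slammed: it closes faster than 3.5 rad/s (velocity of joint lid below -3.5 rad/s).
It also fails if it takes over 64 s, if anything falls off the work surface, if the arm or the gripper's body presses on something with over 40 N, if the wrist force passes 120 N, or if a joint passes its speed limit or range.

## Working session

There is one attempt and no reset: what is moved stays moved. The work goes in short steps, each a Python script; the robot and the scene stay as the last script left them, time stands still between calls to the robot, and variables do not carry over. Pictures are saved under pics/ and viewed, and the job is handed in when it is done.

```bash
ls; mkdir -p pics
python3 - <<'E'
from cell import *
import cv2
for n in("scene","top"):
    im=get_image(n); cv2.imwrite(f"pics/{n}0.png",cv2.resize(im[:,:,::-1],(800,600),interpolation=cv2.INTER_CUBIC))
    m=camera_model(n); print(n,m)
    for t in("filter","extractor","bin","lid","lid_handle"):
        try: print(t,[(round(d["score"],2),d["uv"],int(d["pixels"].sum())) for d in trace(t,n)])
        except Exception as e: print(t,e)
print(state())
E
```

```text
pics
scene {'fx': 440.94100366947686, 'fy': 440.94100366947686, 'cx': 251.2636488703764, 'cy': 192.2577023849028, 'dist': array([-0.00213449,  0.        ,  0.        ,  0.        ,  0.        ]), 'R': array([[ 0.99563433,  0.09273363, -0.01061813],
       [ 0.0632616 , -0.75406308, -0.6537483 ],
       [-0.06863119,  0.65022254, -0.75663757]]), 't': array([-0.58102664,  0.0305373 ,  1.36027924])}
filter [(0.98, [217.4, 251.8], 535), (0.58, [172.6, 245.6], 439), (0.43, [321.2, 234.2], 1473)]
extractor [(0.67, [237.8, 270.9], 6661)]
bin [(0.7, [195.7, 203.6], 214), (0.68, [235.1, 148.0], 4443)]
lid [(0.96, [251.1, 125.2], 1624)]
lid_handle [(0.81, [250.9, 125.6], 1551)]
top {'fx': 487.2326387100781, 'fy': 487.2326387100781, 'cx': 259.05512058255, 'cy': 185.77939997959203, 'dist': array([-0.21445524,  0.        ,  0.        ,  0.        ,  0.        ]), 'R': array([[ 0.00506049, -0.99997673,  0.00457556],
       [-0.979807  , -0.0058729 , -0.19985933],
       [ 0.19988155, -0.00347178, -0.97981392]]), 't': array([-0.01018589,  0.60143786,  1.73158289])}
filter [(0.64, [323.1, 204.5], 27
[... 191 characters left out ...]
[199.8, 183.6], 290)]
{'clock': 0.6, 'joints': array([ 9.22917345e-01,  1.58390922e-01,  1.59698430e+00,  1.44375522e-05,
        1.38624443e+00, -2.10058571e-01]), 'joint_velocities': array([-1.51252695e-04, -2.73972669e-05, -1.16643653e-03,  5.81063435e-04,
       -1.76150688e-03, -1.37982640e-04]), 'tau': array([-8.18422723e-04, -3.95801604e+01, -3.31544244e+01, -3.23297236e-04,
        8.77579860e-04,  1.83454254e-06]), 'eef_pos': array([0.24376116, 0.52075046, 0.23131212]), 'ee_rot': array([-3.14157314e+00,  2.34471037e-05,  1.13297327e+00]), 'force': array([ 0.5666016 ,  0.31038352, -0.65766586]), 'moment': array([-0.05809229, -0.0186619 ,  0.01998775]), 'opening': 0.08517503521653612}
```

View pics/scene0.png

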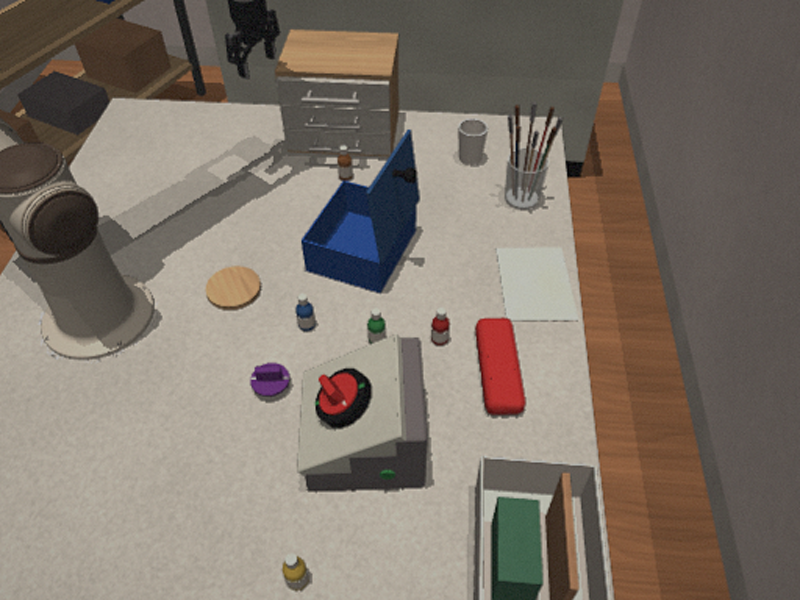

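View pics/top0.png

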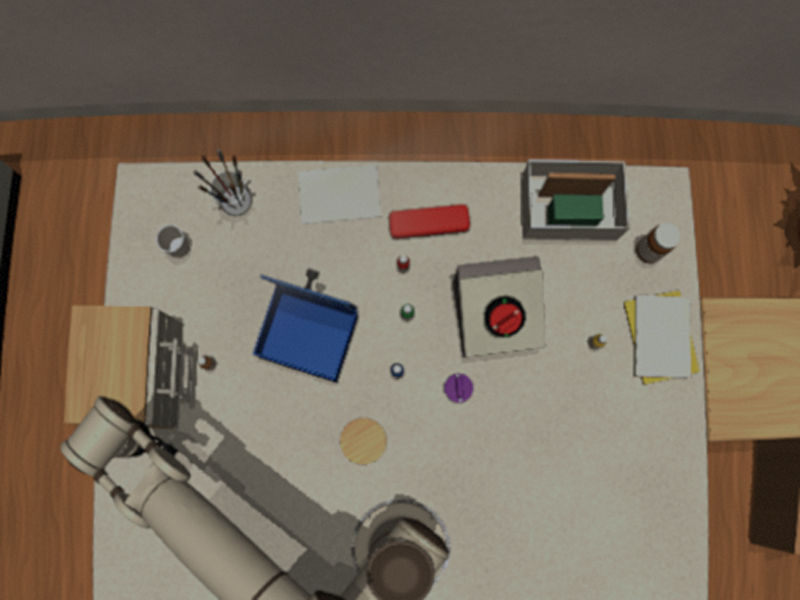

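```bash
cat > h.py <<'E'
import numpy as np, cv2
from cell import *
CM={n:camera_model(n) for n in("scene","top")}
def proj(n,X):
    m=CM[n]; K=np.array([[m["fx"],0,m["cx"]],[0,m["fy"],m["cy"]],[0,0,1]])
    return cv2.projectPoints(np.asarray(X,float).reshape(-1,1,3),cv2.Rodrigues(m["R"])[0],m["t"],K,m["dist"])[0].reshape(-1,2)
def ray(n,uv):
    m=CM[n]; K=np.array([[m["fx"],0,m["cx"]],[0,m["fy"],m["cy"]],[0,0,1]])
    p=cv2.undistortPoints(np.array(uv,float).reshape(-1,1,2),K,m["dist"]).reshape(-1,2)
    d=np.c_[p,np.ones(len(p))]@m["R"]; return -m["R"].T@m["t"],d
def onz(n,uv,z):
    c,d=ray(n,uv); return c+d*((z-c[2])/d[:,2])[:,None]
def crop(n,u0,v0,w,h,s,f,im=None,pts=()):
    im=get_image(n) if im is None else im
    c=cv2.resize(im[v0:v0+h,u0:u0+w,::-1],None,fx=s,fy=s,interpolation=cv2.INTER_CUBIC)
    c=cv2.convertScaleAbs(c,alpha=1.5)
    for P,col in pts:
        for (u,v) in P: cv2.circle(c,(int((u+.5-u0)*s),int((v+.5-v0)*s)),1,col,-1)
    cv2.imwrite(f,c)
def extR(psi,a=0.55):
    c,s=np.cos(psi),np.sin(psi)
    x=np.array([c*np.cos(a),s*np.cos(a),np.sin(a)]);z=np.array([-c*np.sin(a),-s*np.sin(a),np.cos(a)])
    return np.c_[x,np.cross(z,x),z]
E
python3 - <<'E'
from h import *
a=get_image("scene");b=get_image("top"); np.save("s0.npy",a);np.save("t0.npy",b)
crop("scene",185,215,95,100,6,"pics/sc_ext.png",a)
crop("top",280,160,80,75,8,"pics/tp_ext.png",b)
crop("scene",185,75,95,115,5,"pics/sc_bin.png",a)
crop("top",155,165,80,85,7,"pics/tp_bin.png",b)
np.set_printoptions(precision=3,suppress=True)
print(onz("scene",[[217.4,251.8]],.145),onz("top",[[323,204.5]],.145))
E
```

```text
[[ 0.525 -0.232  0.145]] [[ 0.519 -0.23   0.145]]
```

View pics/sc_ext.png

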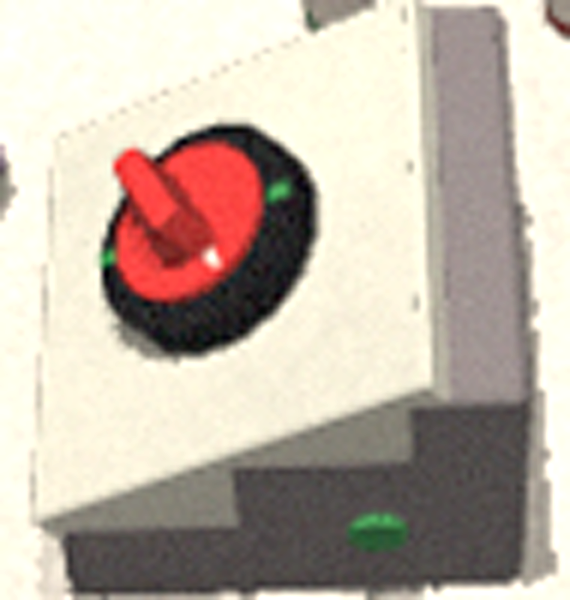

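View pics/tp_ext.png

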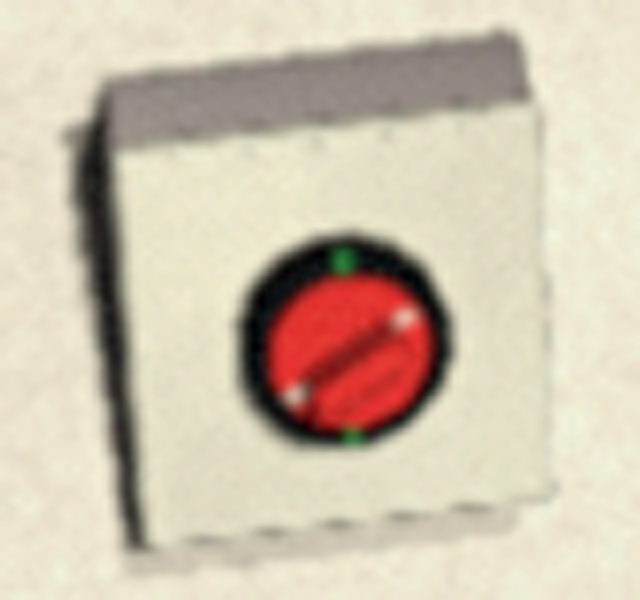

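View pics/sc_bin.png

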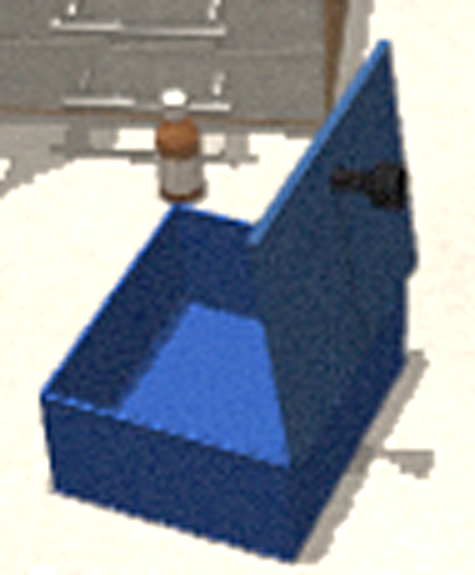

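View pics/tp_bin.png

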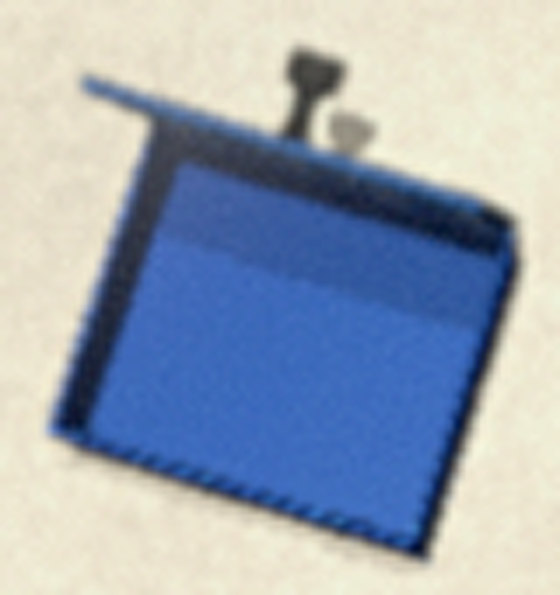

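```bash
cat > fit.py <<'E'
from h import *
from scipy.optimize import minimize
np.set_printoptions(precision=4,suppress=True)
I={"scene":np.load("s0.npy"),"top":np.load("t0.npy")}
R={"scene":(190,222,60,58),"top":(300,180,44,46)}
S=6
t=np.linspace(0,2*np.pi,48,endpoint=False)
def ring(r,z): return np.c_[r*np.cos(t),r*np.sin(t),0*t+z]
COL=np.r_[ring(.047,0),ring(.047,.02)]; FL=np.r_[ring(.035,.0200),ring(.035,.0265)]
FIN=np.array([[x,y,z] for x in(-.023,.023) for y in(-.007,.007) for z in(.0265,.0565)])
def masks(n):
    u,v,w,h=R[n]; c=cv2.resize(I[n][v:v+h,u:u+w],None,fx=S,fy=S,interpolation=cv2.INTER_CUBIC).astype(int)
    r,g,b=c[...,0],c[...,1],c[...,2]
    red=((r-g)>45)&(r>70); dark=(r<75)&(g<80)|(g-r>25); return red,red|dark
M={n:masks(n) for n in R}
def rend(n,sets):
    u,v,w,h=R[n]; m=np.zeros((h*S,w*S),np.uint8)
    for X in sets:
        p=(proj(n,X)+.5-[u,v])*S-.5
        cv2.fillConvexPoly(m,cv2.convexHull((p*16).astype(np.int32)),1,shift=4)
    return m>0
def world(p,X,fil=False):
    Rm=extR(p[2]); 
    if fil:
        c,s=np.cos(p[3]),np.sin(p[3]); X=X@np.array([[c,s,0],[-s,c,0],[0,0,1]])
    return np.array([p[0],p[1],.123+p[4]])+X@Rm.T
def cost(p,ret=False):
    o=[]
    for n in R:
        col=rend(n,[world(p,COL)]); red=rend(n,[world(p,FL,1),world(p,FIN,1)])
        for a,b in((red,M[n][0]),(red|col,M[n][1])): o.append((a&b).sum()/(a|b).sum())
    return o if ret else 4-sum(o)+ (p[4]/.02)**2
if __name__=="__main__":
    for n in R: cv2.imwrite(f"pics/m_{n}.png",np.hstack(M[n]).astype(np.uint8)*255)
    best=None
    for th in(-.7,-.95,-1.2):
        r=minimize(cost,[.535,-.225,0.0,th,0],method="Nelder-Mead",options=dict(initial_simplex=np.array([.535,-.225,.0,th,0])+np.r_[np.zeros((1,5)),np.diag([.01,.01,.15,.2,.004])],maxiter=500))
        print(r.x,r.fun,cost(r.x,True))
        if best is None or r.fun<best.fun: best=r
    p=best.x
    for n,o,s in(("scene",(185,215,95,100),6),("top",(280,160,80,75),8)):
        g=np.array([[x,0,.02] for x in(-.047,-.041,-.036,.036,.041,.047)]); L=[]
        L+=[(proj(n,world(p,X)),c) for X,c in((ring(.047,.02),(255,0,0)),(g,(255,0,255)))]
        L+=[(proj(n,world(p,X,1)),c) for X,c in((ring(.035,.0265),(255,255,0)),(FIN,(0,255,0)),(np.array([[-.03,0,.0265],[.03,0,.0265]]),(0,0,0)))]
        crop(n,*o,s,f"pics/fit_{n}.png",I[n],L)
E
python3 fit.py
```

```text
[ 0.5335 -0.23    0.0462 -0.8707  0.0014] 0.2329146961596675 [np.float64(0.9491145939344596), np.float64(0.9649031856709609), np.float64(0.9273332165995447), np.float64(0.9308729324027154)]
[ 0.5335 -0.23    0.058  -0.8899  0.0016] 0.23372697768383452 [np.float64(0.9477982954545454), np.float64(0.9646675122304765), np.float64(0.9297922692611097), np.float64(0.9304659498207886)]
[ 0.5335 -0.2297  0.0691 -0.9581  0.0015] 0.23835763663597578 [np.float64(0.9458175385392974), np.float64(0.9622553828677648), np.float64(0.9266520787746171), np.float64(0.9326439752980037)]
```

View pics/fit_scene.png

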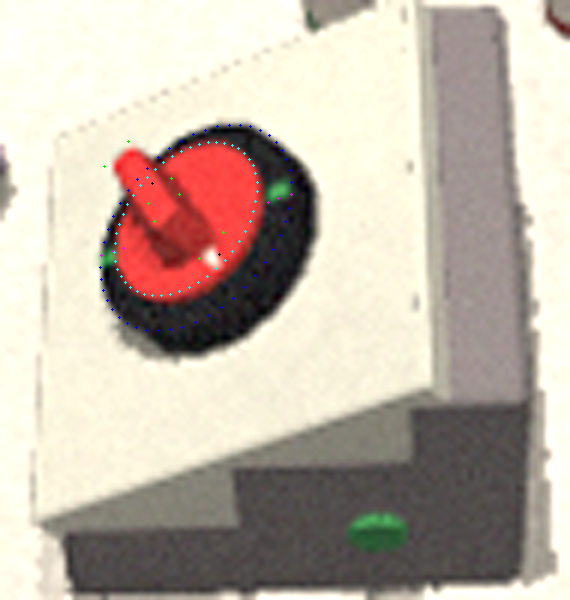

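View pics/fit_top.png

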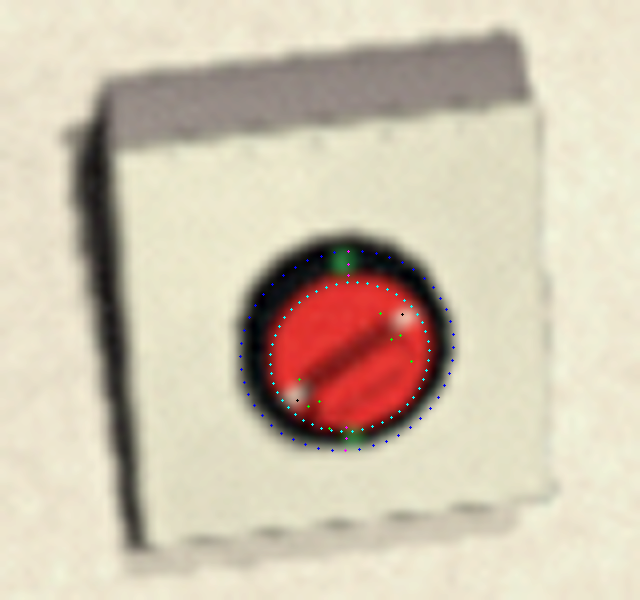

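Run:
```python
from h import *
np.set_printoptions(precision=4,suppress=True)
f=lambda n,P,o,s:(np.array(P,float)/s-.5+o)
tp=f("top",[[140,548],[552,497],[112,150],[538,102]],[280,160],8)
sc=f("scene",[[38,520],[55,135],[438,385],[400,5]],[185,215],6)
for n,P in(("top",tp),):
  for i,j,z in((0,1,.066),(2,3,.16)):
    a,b=onz(n,P[[i,j]],z); d=b-a; print(n,a,b,np.linalg.norm(d),np.arctan2(d[0],-d[1]))
a,b=onz("scene",sc[[0,1]],.066);d=b-a;print(a,b,np.linalg.norm(d),np.arctan2(-d[0],d[1]))
import fit
from scipy.optimize import minimize
for psi in(.08,.12):
  for n in("scene","top"):
    fit.R={n:{"scene":(190,222,60,58),"top":(300,180,44,46)}[n]}
    def c(q): return fit.cost([q[0],q[1],psi,q[2],0])
    for th in(-.8,-1.):
        r=minimize(c,[.534,-.23,th],method="Nelder-Mead",options=dict(initial_simplex=np.array([.534,-.23,th])+np.r_[np.zeros((1,3)),np.diag([.006,.006,.2])]))
        print(psi,n,r.x,r.fun-2)
# green/white dashes
g=f("top",[[343,262],[352,440]],[280,160],8); w=f("top",[[405,317],[294,396]],[280,160],8)
p=[.534,-.23,.1,0,0]
def onplane(n,uv,z,p):
    c,d=ray(n,uv); Rm=fit.extR(p[2]); o=np.array([p[0],p[1],.123])+Rm[:,2]*z
    X=c+d*(((o-c)@Rm[:,2])/(d@Rm[:,2]))[:,None]; return (X-o)@Rm
print(onplane("top",g,.02,p)); W=onplane("top",w,.0265,p); print(W,np.arctan2(*(W[0]-W[1])[[1,0]]))
G=f("scene",[[278,190],[108,258]],[185,215],6); print(onplane("scene",G,.02,p),onplane("scene",f("s",[[212,258]],[185,215],6),.0265,p))
```

```text
top [ 0.4454 -0.1448  0.066 ] [ 0.4689 -0.3337  0.066 ] 0.19036200785402513 0.12378173309627054
top [ 0.6087 -0.1265  0.16  ] [ 0.6317 -0.3149  0.16  ] 0.1897710478927132 0.12110158175379501
[ 0.468  -0.3266  0.066 ] [ 0.4413 -0.1397  0.066 ] 0.18879746160659897 0.14188368072857155
0.08 scene [ 0.5328 -0.2289 -0.9338] 0.08386415898387023
0.08 scene [ 0.5328 -0.2288 -0.9291] 0.08406071452021058
0.08 top [ 0.5346 -0.2303 -0.7276] 0.12808398741995175
0.08 top [ 0.5345 -0.2303 -0.9282] 0.1278127813275991
0.12 scene [ 0.5327 -0.2283 -0.9793] 0.09785281321236194
0.12 scene [ 0.5328 -0.2283 -0.9618] 0.09949883418433325
0.12 top [ 0.5346 -0.2299 -0.8056] 0.12714555273602723
0.12 top [ 0.5345 -0.2301 -0.884 ] 0.12712150179922244
[[ 0.0421  0.001   0.    ]
 [-0.0425 -0.0003  0.    ]]
[[ 0.0163 -0.0244  0.    ]
 [-0.0159  0.0258 -0.    ]] -1.0002047787161854
[[ 0.0399  0.0043 -0.    ]
 [-0.0443  0.0015 -0.    ]] [[ 0.0136 -0.0219 -0.    ]]
```

```bash
cat > binfit.py <<'E'
from h import *
from scipy.optimize import least_squares
np.set_printoptions(precision=4,suppress=True)
f=lambda P,o,s:(np.array(P,float)/s-.5+o)
def bw(p,X):
    c,s=np.cos(p[2]),np.sin(p[2]); return np.array(X)@np.array([[c,s,0],[-s,c,0],[0,0,1]])+[p[0],p[1],0]
def lidp(q,r,y,o): # r from hinge, o out of outer face direction (underside 0)
    return [.085-r*np.cos(q)+o*np.sin(q), y, .0905+r*np.sin(q)+o*np.cos(q)]
T=[[58,430],[427,555]];TX=[[-.085,.1,.09],[-.085,-.1,.09]]
Sx=[[-.085,-.1,.09],[-.085,.1,.09],[-.085,-.1,0],[.085,-.1,0],[.085,.1,0]];S=[[42,395],[176,203],[55,492],[298,560],[405,365]]
def res(p):
    LX=[lidp(p[3],.17,.1,.0),lidp(p[3],.17,-.1,.0)]
    LO=[lidp(p[3],.17,.1,.008)]
    return np.r_[(proj("top",bw(p,TX+LX[:1]))-f(T+[[85,80]],[155,165],7)).ravel(),
     (proj("scene",bw(p,Sx+LX))-f(S+[[382,42],[252,240]],[185,75],5)).ravel()]
if __name__=="__main__":
    r=least_squares(res,[.55,.2,-.326,1.5],loss="soft_l1"); p=r.x; print(p); print(res(p).reshape(-1,2)); np.save("bin.npy",p)
    allX=[[x,y,z] for x in(-.085,.085) for y in(-.1,.1) for z in(0,.09)]
    kn=lidp(p[3],.14,0,.043)
    E=[lidp(p[3],r_,y,o) for r_ in(0,.17) for y in(-.1,.1) for o in(0,.008)]
    for n,o,s,im in(("scene",(185,75,95,115),5,"s0.npy"),("top",(155,165,80,85),7,"t0.npy")):
        crop(n,*o,s,f"pics/bf_{n}.png",np.load(im),[(proj(n,bw(p,allX)),(0,255,0)),(proj(n,bw(p,E)),(0,0,255)),(proj(n,bw(p,[kn])),(0,255,255))])
    print(bw(p,[kn]))
E
python3 binfit.py
python3 - <<'E'
import cv2,numpy as np
a=cv2.imread("pics/bf_scene.png");b=cv2.imread("pics/bf_top.png")
c=np.zeros((600,1060,3),np.uint8);c[:a.shape[0],:a.shape[1]]=a;c[:b.shape[0],480:480+b.shape[1]]=b
cv2.imwrite("pics/bf.png",cv2.resize(c,(800,453)))
E
```

```text
[ 0.4976  0.2235 -0.2926  1.4577]
[[-1.5674  0.347 ]
 [-1.5543 -0.7821]
 [-0.4408  0.8461]
 [-0.5095  0.4395]
 [-0.208   0.1635]
 [-0.018   0.9681]
 [-0.366   1.796 ]
 [ 0.7873  0.0159]
 [ 0.7003 -0.3533]
 [ 0.0742  0.7937]]
[[0.6047 0.1912 0.2345]]
```

View pics/bf.png

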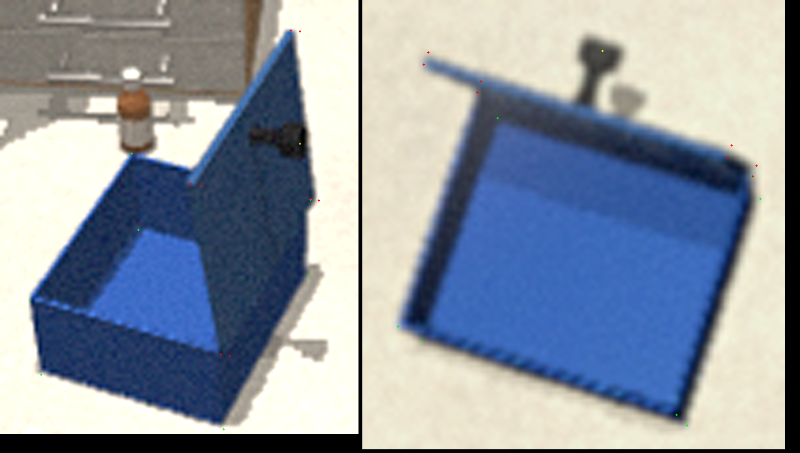

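```bash
cat >> h.py <<'E'
from scipy.spatial.transform import Rotation as Ro
PSI=.122; O=np.array([.5338,-.2293,.123]); RE=extR(PSI)
def att(th,flip=0):  # tool z into face, tool x along filter y
    a=th+np.pi/2+flip*np.pi
    x=RE@[np.cos(a),np.sin(a),0]; z=-RE[:,2]; return Ro.from_matrix(np.c_[x,np.cross(z,x),z]).as_euler("xyz")
def pt(h,lx=0,ly=0): return O+RE@[lx,ly,h]
BIN=np.array([.4976,.2235,-.30])
def down(a): # tool down, jaws along world angle a
    x=np.array([np.cos(a),np.sin(a),0]);z=np.array([0,0,-1.]); return Ro.from_matrix(np.c_[x,np.cross(z,x),z]).as_euler("xyz")
E
python3 - <<'E'
from h import *
np.set_printoptions(precision=3,suppress=True)
for fl in(0,1):
    for th in(-1.0,0,.07):
        for h in(.13,.0295): print(fl,th,h,inverse_kinematics(pt(h),att(th,fl)))
for fl in(0,1):
    for p in([.48,.23,.32],[.48,.23,.034]): print("bin",fl,inverse_kinematics(p,down(BIN[2]+np.pi/2+fl*np.pi)))
E
```

```text
0 -1.0 0.13 [-0.999 -0.286  2.105  0.548  1.126 -1.883]
0 -1.0 0.0295 [-0.885 -0.055  2.089  0.606  0.888 -1.915]
0 0 0.13 [-0.999 -0.286  2.105  0.548  1.126 -2.883]
0 0 0.0295 [-0.885 -0.055  2.089  0.606  0.888 -2.915]
0 0.07 0.13 [-0.999 -0.286  2.105  0.548  1.126 -2.953]
0 0.07 0.0295 [-0.885 -0.055  2.089  0.606  0.888 -2.985]
1 -1.0 0.13 [-0.999 -0.286  2.105  0.548  1.126  1.258]
1 -1.0 0.0295 [-0.885 -0.055  2.089  0.606  0.888  1.226]
1 0 0.13 [-0.999 -0.286  2.105  0.548  1.126  0.258]
1 0 0.0295 [-0.885 -0.055  2.089  0.606  0.888  0.226]
1 0.07 0.13 [-0.999 -0.286  2.105  0.548  1.126  0.188]
1 0.07 0.0295 [-0.885 -0.055  2.089  0.606  0.888  0.156]
bin 0 [ 0.22   0.001  1.59  -0.     1.55  -1.051]
bin 0 [ 0.22   0.297  1.861 -0.     0.983 -1.051]
bin 1 [0.22  0.001 1.59  0.    1.55  2.09 ]
bin 1 [0.22  0.297 1.861 0.    0.983 2.09 ]
```

Run:
```python
from h import *
np.set_printoptions(precision=3,suppress=True)
reach([.35,.35,.45],down(.8+0*np.pi))
reach(pt(.15),att(-1.0,1))
print(state()["clock"],state()["eef_pos"],pt(.15),state()["joints"])
a=get_image("scene"); b=get_image("top")
tip=pt(.15)
crop("scene",150,130,130,160,3.75,"pics/ap_s.png",a,[(proj("scene",[tip]),(0,255,0))])
crop("top",270,150,90,80,7,"pics/ap_t.png",b,[(proj("top",[tip]),(0,255,0))])
```

```text
4.0917 [ 0.456 -0.238  0.251] [ 0.456 -0.239  0.251] [-1.023 -0.325  2.1    0.542  1.177  1.26 ]
```

View pics/ap_s.png

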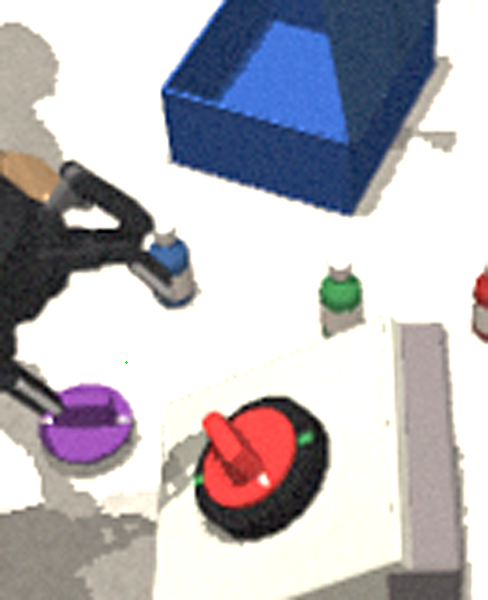

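View pics/ap_t.png

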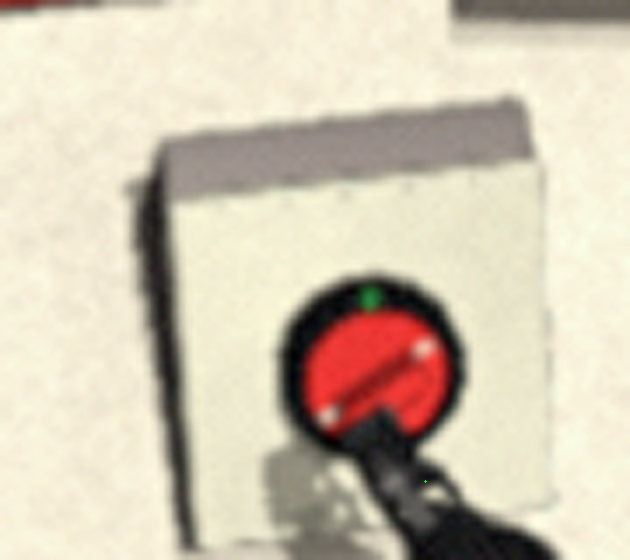

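Run:
```python
from h import *
np.set_printoptions(precision=3,suppress=True)
print(line_to(pt(.0305),None,.08,force_limit=12))
s=state(); print(s["clock"],(s["eef_pos"]-O)@RE,s["force"])
a=get_image("scene"); b=get_image("top")
crop("scene",170,180,110,130,4.5,"pics/g_s.png",a); crop("top",290,160,70,70,8,"pics/g_t.png",b)
```

```text
False
5.8333 [ 0.    -0.     0.031] [-0.193  0.608  0.294]
```

View pics/g_s.png

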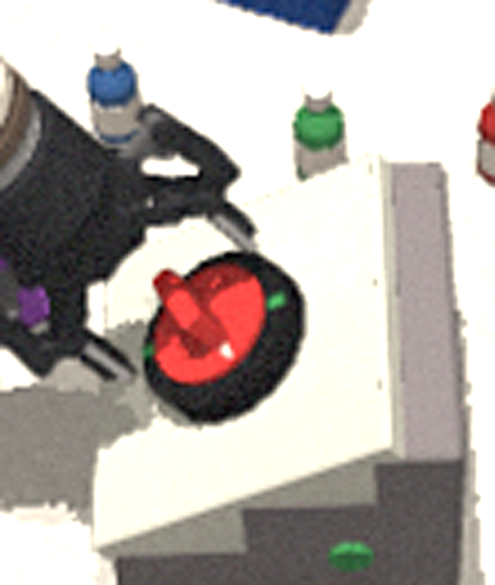

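View pics/g_t.png

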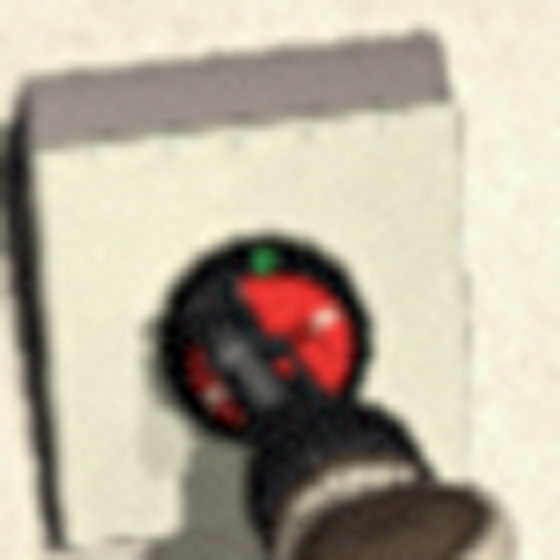

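Fingers straddle the fin (scene ≈(212,250)). Close, check force and turn.

Run:
```python
from h import *
np.set_printoptions(precision=3,suppress=True)
def rep(t):
    s=state(); print(t,round(s["clock"],2),(s["eef_pos"]-O)@RE,"F",RE.T@s["force"],"M",RE.T@s["moment"],"op",round(s["opening"],4),s["joints"][5])
rep("pre"); grip(.005); rep("closed")
for i in range(5):
    j=np.array(state()["joints"]); j[5]-=.2; set_joints(j); rep(i)
a=get_image("scene"); b=get_image("top")
crop("scene",170,180,110,130,4.5,"pics/r_s.png",a); crop("top",290,160,70,70,8,"pics/r_t.png",b)
```

```text
pre 5.93 [ 0.    -0.     0.031] F [-0.309 -0.799 -0.538] M [0.03  0.225 0.006] op 0.0857 1.2268244399175374
closed 6.59 [ 0.    -0.     0.031] F [-1.312 -0.258  1.917] M [ 0.065  0.369 -0.021] op 0.0131 1.2268439431513924
0 6.9 [ 0.    -0.     0.031] F [-0.435 -0.092  2.357] M [0.082 0.293 0.039] op 0.0131 1.0304466189944153
1 7.21 [ 0.    -0.     0.031] F [ 0.201 -0.197  2.875] M [0.099 0.273 0.043] op 0.0128 0.8359781519116725
2 7.52 [-0.    -0.     0.031] F [-1.166  0.082  1.423] M [0.135 0.279 0.052] op 0.0128 0.6423191936255945
3 7.82 [-0.    -0.     0.031] F [-0.422  0.688  2.799] M [ 0.085  0.258 -0.005] op 0.0127 0.44913176421705175
4 8.12 [-0.     0.     0.031] F [-0.298  0.892  2.209] M [ 0.089  0.226 -0.004] op 0.0132 0.25618260089174344
```

View pics/r_s.png

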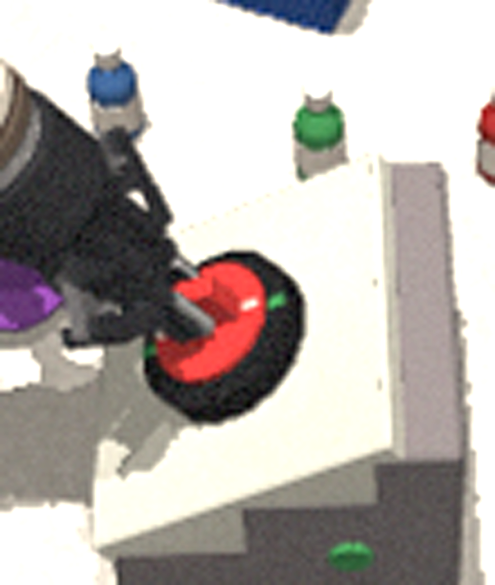

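View pics/r_t.png

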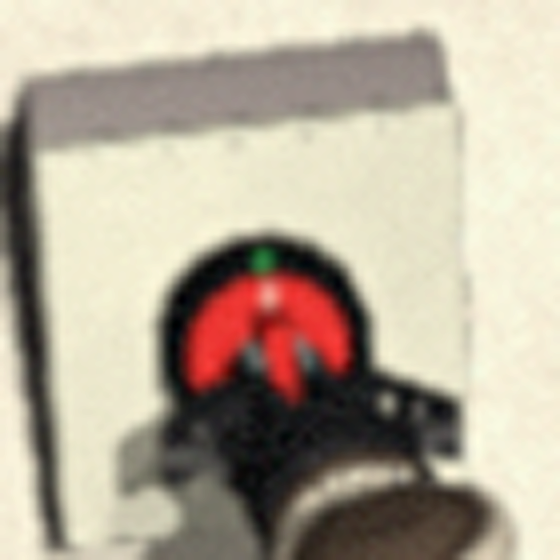

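Run:
```python
from h import *
np.set_printoptions(precision=3,suppress=True)
def rep(t):
    s=state(); print(t,round(s["clock"],2),(s["eef_pos"]-O)@RE,"F",RE.T@s["force"],"M",RE.T@s["moment"],"op",round(s["opening"],4),s["joints"][5])
j=np.array(state()["joints"]); j[5]-=.035; set_joints(j); sleep(.2); rep("turn")
print(line_to(pt(.0305+.035),None,.04,force_limit=12)); rep("lift")
b=get_image("top");a=get_image("scene")
crop("scene",170,180,110,130,4.5,"pics/l_s.png",a); crop("top",290,160,70,70,8,"pics/l_t.png",b)
```

```text
turn 8.67 [-0.    -0.     0.031] F [ 0.177 -1.149  0.492] M [-0.141  0.269 -0.085] op 0.0129 0.2202788423304981
False
lift 9.68 [-0.     0.     0.065] F [ 0.082  0.149 -0.817] M [0.026 0.325 0.008] op 0.0128 0.2344784993004413
```

View pics/l_s.png

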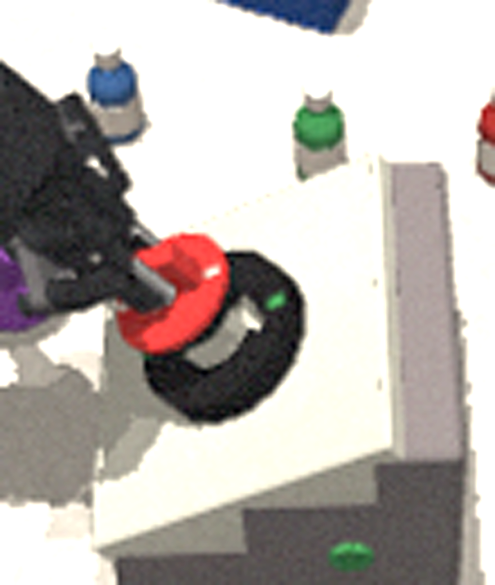

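Run:
```python
from h import *
import binfit as B
np.set_printoptions(precision=3,suppress=True)
def rep(t):
    s=state(); print(t,round(s["clock"],2),s["eef_pos"],"F",s["force"],"op",round(s["opening"],4),s["joints"])
line_to(pt(.16),None,.12); rep("out")
p=pt(.16); line_to([p[0],p[1],.34],None,.15); rep("up")
T=B.bw(BIN,[[-.02,0,0]])[0]; print(T)
reach([T[0],T[1],.36],down(BIN[2]+np.pi/2)); rep("over")
line_to([T[0],T[1],.13],None,.12,force_limit=10); rep("d1")
a=get_image("scene");b=get_image("top")
crop("scene",165,50,120,140,4,"pics/b_s.png",a); crop("top",140,150,100,110,5,"pics/b_t.png",b)
```

```text
out 10.72 [ 0.451 -0.239  0.259] F [-0.012  0.157 -1.149] op 0.0126 [-1.036 -0.343  2.098  0.539  1.202  0.253]
up 11.4 [ 0.451 -0.239  0.339] F [-0.664  0.143 -1.689] op 0.0129 [-1.037 -0.389  1.975  0.513  1.349  0.342]
[0.478 0.229 0.   ]
over 13.12 [0.479 0.229 0.36 ] F [ 0.711 -0.153 -0.937] op 0.0131 [ 0.218 -0.011  1.525 -0.     1.627 -1.051]
d1 15.19 [0.479 0.23  0.131] F [-0.177 -0.027 -1.731] op 0.0129 [ 0.219  0.146  1.819  0.     1.175 -1.052]
```

View pics/b_s.png

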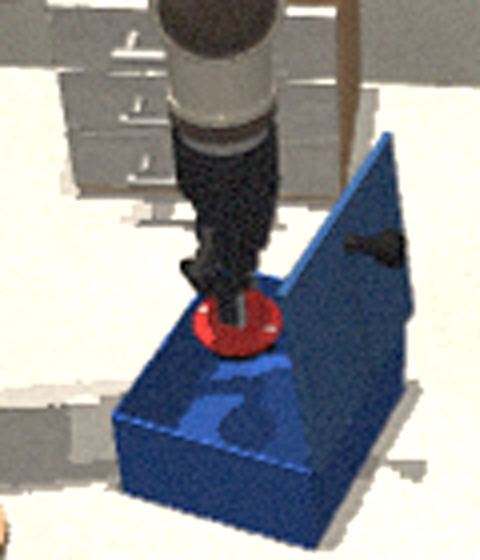

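View pics/b_t.png

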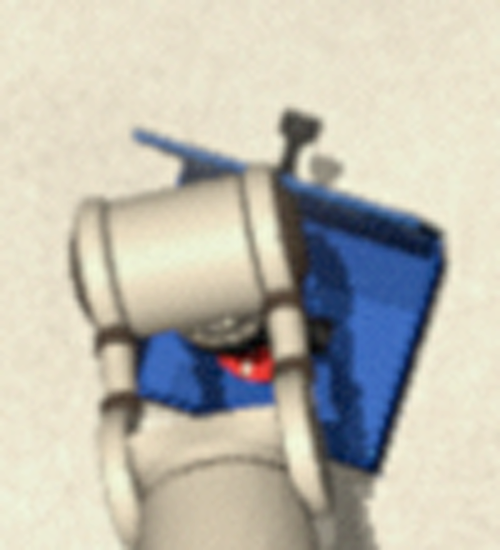

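Run:
```python
from h import *
import binfit as B
np.set_printoptions(precision=3,suppress=True)
def rep(t):
    s=state(); print(t,round(s["clock"],2),s["eef_pos"],"F",s["force"],"op",round(s["opening"],4))
T=B.bw(BIN,[[-.032,0,0]])[0]
line_to([T[0],T[1],.13],None,.1)
print(line_to([T[0],T[1],.055],None,.08,force_limit=8)); rep("d2")
print(line_to([T[0],T[1],.029],None,.025,force_limit=4)); rep("d3")
a=get_image("scene")
crop("scene",165,50,120,140,4,"pics/p_s.png",a)
```

```text
False
d2 16.65 [0.468 0.233 0.056] F [-0.397 -0.538 -1.16 ] op 0.0128
True
d3 17.44 [0.467 0.233 0.034] F [-0.465 -1.25   4.726] op 0.013
```

View pics/p_s.png

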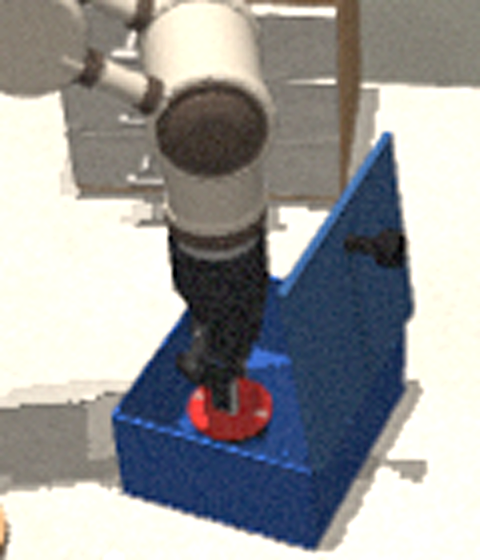

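Run:
```python
from h import *
import binfit as B
np.set_printoptions(precision=3,suppress=True)
def rep(t):
    s=state(); print(t,round(s["clock"],2),s["eef_pos"],"F",s["force"],"op",round(s["opening"],4))
grip(.045); sleep(.3); rep("open")
p=state()["eef_pos"]; line_to([p[0],p[1],.08],None,.06,force_limit=6); rep("u")
line_to([p[0],p[1],.38],None,.2); 
a=get_image("scene");b=get_image("top")
crop("scene",165,50,120,140,4,"pics/q_s.png",a); crop("top",140,150,100,110,5,"pics/q_t.png",b)
grip(0)
T=B.bw(BIN,[[.16,-.06,0]])[0]
reach([T[0],T[1],.38],down(BIN[2]+np.pi/2)); rep("behind")
for q in(1.4,1.1,.8,.5,.2,0):
    X=B.bw(BIN,[B.lidp(q,.145,-.06,.008+.011*np.sin(q))])[0]; print(q,X,inverse_kinematics(X,down(BIN[2]+np.pi/2)))
```

```text
open 18.2 [0.466 0.233 0.033] F [-0.331 -0.347  0.456] op 0.0451
u 19.12 [0.466 0.233 0.08 ] F [ 0.404 -0.061 -0.489] op 0.045
behind 22.2 [0.632 0.12  0.38 ] F [-0.572 -0.169 -0.247] op 0.0004
1.4 [0.555 0.143 0.237] [ 0.041  0.15   1.595 -0.     1.396 -1.23 ]
1.1 [0.513 0.156 0.228] [ 0.069  0.061  1.709 -0.     1.371 -1.202]
0.8 [0.475 0.168 0.206] [ 0.099 -0.006  1.823 -0.     1.325 -1.172]
0.5 [0.446 0.177 0.172] [ 0.125 -0.038  1.924 -0.     1.255 -1.146]
0.2 [0.427 0.182 0.129] [ 0.143 -0.024  2.001 -0.     1.165 -1.128]
0 [0.423 0.184 0.099] [ 0.147  0.013  2.032 -0.     1.096 -1.123]
```

View pics/q_s.png

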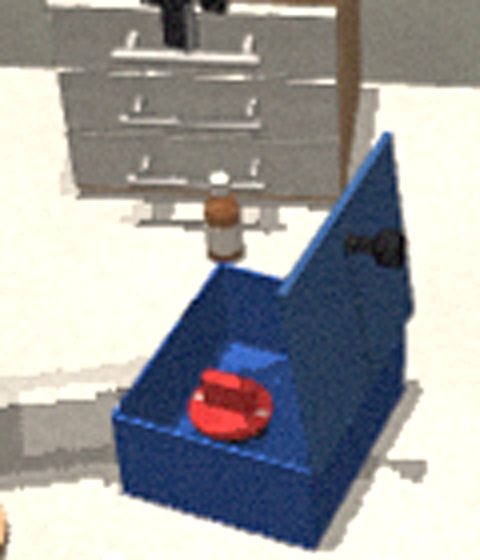

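View pics/q_t.png

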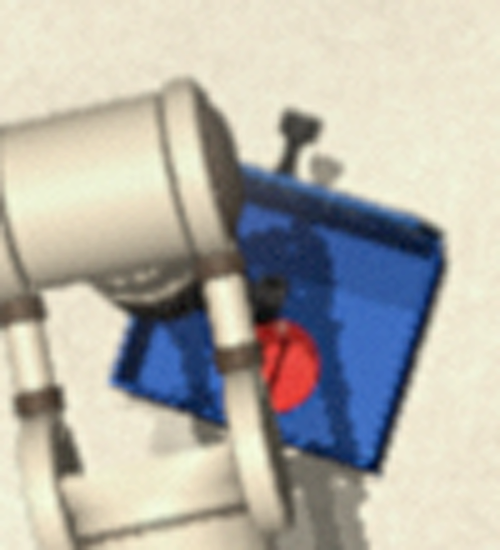

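Run:
```python
from h import *
import binfit as B
np.set_printoptions(precision=3,suppress=True)
def rep(t):
    s=state(); print(t,round(s["clock"],2),s["eef_pos"],"F",s["force"])
T=B.bw(BIN,[[.16,-.06,0]])[0]
print(line_to([T[0],T[1],.215],None,.12,force_limit=8)); rep("down")
def go(q,f,v=.09):
    X=B.bw(BIN,[B.lidp(q,.145,-.06,.008+.011*np.sin(q))])[0]
    r=line_to(X,None,v,force_limit=f); rep((q,r)); return r
for q in(1.4,1.2,1.0):
    if go(q,15): break
a=get_image("scene")
crop("scene",165,50,120,140,4,"pics/lid1.png",a)
```

```text
False
down 23.73 [0.633 0.119 0.216] F [-0.373 -0.244 -0.889]
(1.4, False) 24.81 [0.555 0.143 0.236] F [ 0.518 -0.311  0.188]
(1.2, False) 25.29 [0.527 0.152 0.232] F [-0.139 -0.308 -0.212]
(1.0, False) 25.77 [0.5   0.16  0.222] F [-0.154  0.856 -0.134]
```

View pics/lid1.png

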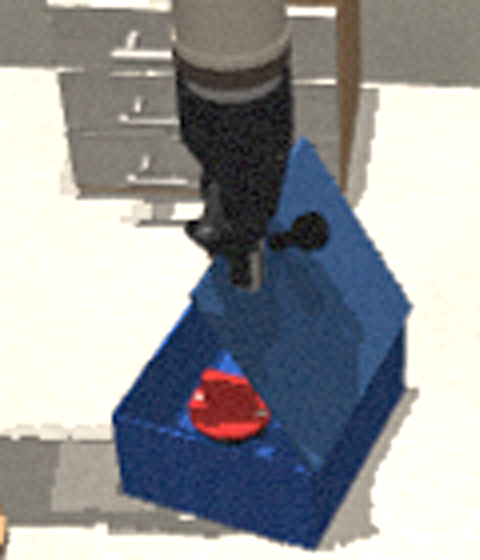

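Lid is following the fingers (lid edge now ≈(240,85), half-shut). Continue and press.

Run:
```python
from h import *
import binfit as B
np.set_printoptions(precision=3,suppress=True)
def rep(t):
    s=state(); print(t,round(s["clock"],2),s["eef_pos"],"F",s["force"])
def go(q,f,v=.09):
    X=B.bw(BIN,[B.lidp(q,.145,-.06,.008+.011*np.sin(q))])[0]
    r=line_to(X,None,v,force_limit=f); rep((q,r)); return r
for q in(.85,.7,.55,.4,.3,.2,.12):
    if go(q,15): break
p=state()["eef_pos"]; print(line_to([p[0],p[1],.088],None,.04,force_limit=12)); rep("press")
a=get_image("scene")
crop("scene",165,50,120,140,4,"pics/lid2.png",a)
```

```text
(0.85, False) 26.23 [0.481 0.166 0.21 ] F [ 0.45  -0.377  0.667]
(0.7, False) 26.63 [0.464 0.171 0.196] F [-0.048 -0.318 -0.78 ]
(0.55, False) 27.04 [0.45  0.175 0.178] F [0.331 0.292 0.045]
(0.4, False) 27.45 [0.438 0.179 0.158] F [-0.462 -0.31  -0.458]
(0.3, False) 27.77 [0.432 0.181 0.144] F [ 0.575  0.062 -0.16 ]
(0.2, False) 28.1 [0.427 0.182 0.129] F [-0.542  0.373 -0.313]
(0.12, False) 28.39 [0.424 0.183 0.117] F [ 0.022  0.068 -0.126]
True
press 28.92 [0.425 0.183 0.098] F [-3.108 -1.26   9.492]
```

View pics/lid2.png

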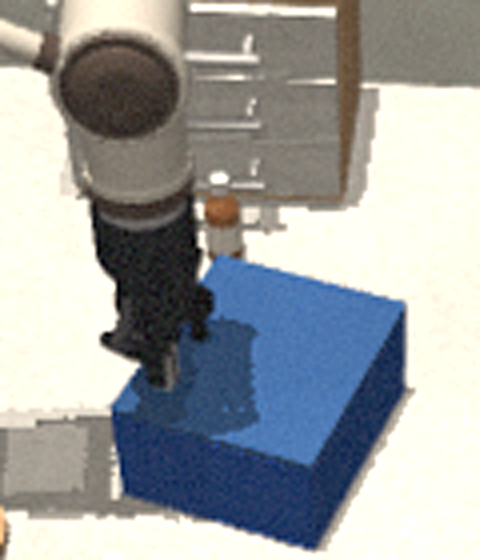

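Run:
```python
from h import *
import binfit as B
p=state()["eef_pos"]; line_to([p[0],p[1],.30],None,.12)
reach([.35,-.05,.42],down(.5)); sleep(.3)
a=get_image("scene");b=get_image("top")
E=[B.lidp(0,.17,y,.008) for y in(-.1,.1)]+[B.lidp(0,0,y,.008) for y in(-.1,.1)]
crop("scene",165,50,120,140,4,"pics/fin_s.png",a,[(proj("scene",B.bw(BIN,E)),(0,255,0))])
cv2.imwrite("pics/fin_t.png",cv2.resize(b[:,:,::-1],(800,600)))
s=state();print(s["clock"],s["force"])
```

```text
32.2583 [-0.35    0.0028 -0.1617]
```

View pics/fin_s.png

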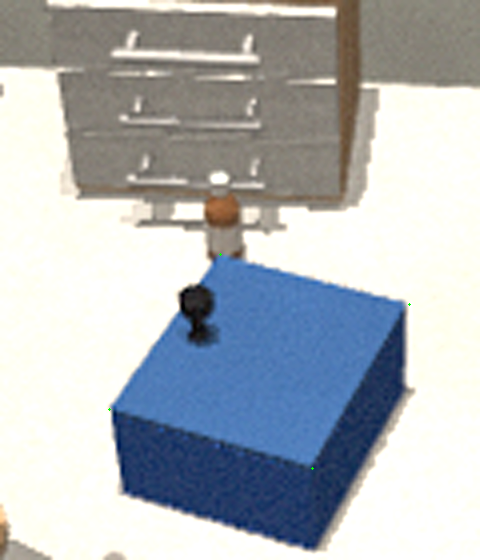

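View pics/fin_t.png

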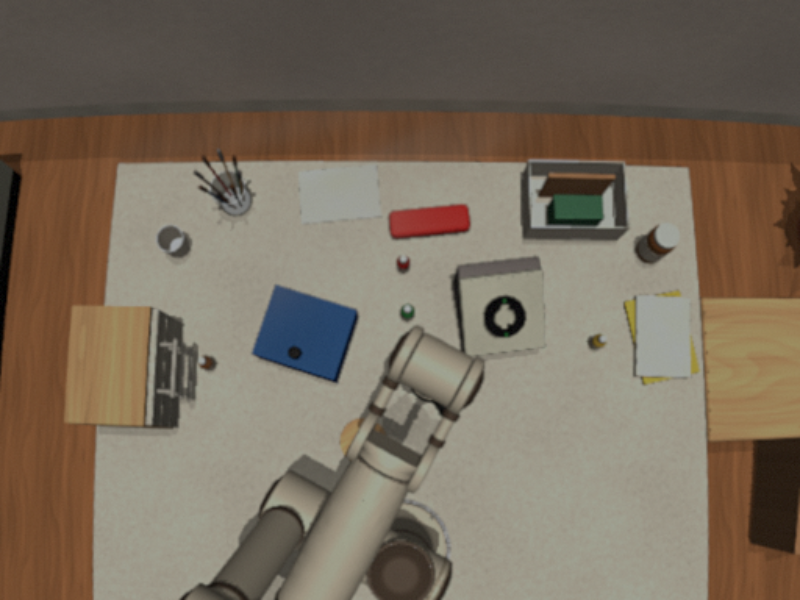

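The lid lies flat on the bin and matches the model's shut corners. The port is empty and the visible bystanders are where they started. Handing in.

Run:
```python
from cell import *
hand_in(); print(state()["clock"])
```

```text
the job is handed in; nothing more can be done
the job is handed in; nothing more can be done
```

The red filter is in the blue bin and the lid is shut. I handed the job in just after 32 s of the 64 s allowed; no verdict is reported.

**What I did:** I gripped the fin and turned the filter about 1 rad anticlockwise until its white dash met the green one. I then lifted it straight out along the port axis and lowered it onto the bin floor, stopping at light contact (about 5 N). After letting go, I pushed the lid shut in small steps with the closed fingers and pressed it down.

**Last checks:**
- **Filter:** it stood upright and at rest in the bin before the lid closed. I could not see it afterwards because the lid covers it.
- **Lid:** pressing met the shut lid's outer-face height (fingertips at 98 mm). Three of its corners line up with the shut position in the scene picture; the fourth lay behind the lid edge and was not checked.
- **Robot:** it stood clear of everything, with the measured force near zero.
- **Bystanders:** in the last top picture the amber, green, red and yellow bottles and the pencil case are where they started. The blue bottle was hidden by the arm there. It was in place while I turned and lifted the filter, and the arm passed well above it after that.

**Disagreement:** the two cameras differed by 1–3 mm on the extractor and by up to about 5 mm on the bin. That caused no trouble.

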